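Shut and lock the tilted bar case

ROBOT

A 7-joint arm with a two-finger parallel gripper is mounted at the origin on a cart in front of the work surface, level with it; the furniture and walls round the work are solid. World frame = base frame: x ahead of the robot, y to its left, z up, the work surface at z = 0. Lengths are in m, angles in rad, forces in N, time in s.
With the tool pointing down it reaches from about 0.425 to 0.925 m from the base axis. Payload 6.8 kg.
Tool frame: the origin (TCP) lies on the centre line of the jaws, within the pads' length; the fingertips stand 25 mm ahead of it and the grasp point (between the pads) lies 6 mm ahead of it; z points along the fingers, y is the line along which they close (so a half turn about z gives the same grasp; the last joint's range is limited). The gripper opens to 85 mm and grips with 20 to 120 N. Pads are 22 mm wide; open, the fingers measure 114 mm over their backs; the gripper's body (76 mm by 85 mm) begins 54 mm behind the grasp point. The pads swing forward as they close: fully open they stand 13 mm farther back than shut.
Start: joints at [-1.314, 0.477, 0.022, 1.555, -0.011, 1.109, -0.083], TCP at [0.241, 0.631, 0.256] pointing down, gripper open.
Joint ranges: [-2.96, 2.96], [-0.34, 2.1], [-1.41, 1.46], [0.24, 2.44], [-1.37, 4.51], [0.17, 1.92], [-2.96, 2.96]. Speed limits (rad/s): [2.39, 2.39, 3.14, 3.14, 3.14, 3.14, 3.14].

INTERFACE

Orientations are given as a rotation vector (axis times angle).
In Python, from bench import status, imaging, workorder gives the robot as it stands.
- The arm moves only by the tool send_rows, never from a script. Its argument "steps" is a list of rows, each an object of numbers: "dx", "dy", "dz": the shift along the tool's x, y, z in cm; "yaw": the turn about the tool's z in degrees; "gripper": the opening, from 0 (shut) to 1 (fully open). A call has 1 to 5 rows; each row is the pose to reach, as a shift and turn from the pose commanded when the call began, along the tool's axes at that moment; what a row does not reach only later rows make up. A row lasts 1/8 s, in which the tool goes at most 62.5 mm and 10.7 degrees, less where a joint would pass 70% of its speed; a pose out of reach is approached as far as the arm can. A call with a gripper value outside its range is refused whole. The fingers move at their own pace and stop on an object; "force" is the grip in N (left out, the last holds). Time passes only in rows, so rows that repeat a pose let the fingers close. It gives the time, the measured TCP pose, the force, the opening and the grip force at its end, in the units of the state.
- status.get_obs(): the state, without advancing time (a new reading comes with each control period).
- imaging.grab_frame(name): name is "side" or "top"; returns a dict with "color" (400x640x3 uint8, red, green, blue), "depth" (400x640 float32, m along the optical axis (not along the pixel's ray), 0 where there is no reading), "K" (3x3 intrinsics, pixels), "R" (3x3) and "t" (3): a world point X has camera coordinates R X + t. Camera axes: x right, y down, z forward; pixel columns grow to the right and rows downward; lengths in m; the calibration is good to about 2 mm. A picture is of the moment at which its call begins.
- workorder.hand_in(): hands the job in; it is judged then, once.
The state is a dict: "clock": time; "joints": joint angles; "qvel": joint speeds; "tau": joint torques, N m; "tcp_pos": TCP position; "orientation": TCP orientation; "contact_force": force on the tool from outside, world axes, zero at the start; "moment": the same for the moment, N m; "grip_width": finger opening in m; "gripper_force": force on a finger pad.
Only numpy, scipy, OpenCV 4.12 (cv2) and the standard library are available. Lean on these libraries where they do the work, as an engineer would, in place of code of your own. Each camera call takes 0.05 s, during which the arm holds its last target. There are 200 camera calls.

TASK

Lock up the tilted bar case: press its blue lid fully shut, then swing the steel hasp right over onto the front deck so that it lies flat with the black turn button standing through its slot, and then turn the button until its red pointer lines up with the red mark on the hasp. Leave the spice pot, the shot glass and the jigger beside the case where they stand.

Things in the scene. Friction and masses are not known exactly. Their poses are not given: they have to be found in the camera images.
- case: Grey box with its lid 225 x 200 x 68 mm, fixed, tilted 35 degrees to its front in a steel stand; place and yaw vary. Axes: x up the slope to the rear, y to its left, z straight out of the sloping top. Origin on its underside: the box spans x -120 (low front edge) to +105 mm, y +-100. Front deck (x -120 to -25) and shut lid (x -24 to +105) have their top at z = 68 mm.
- deck (a point): Point on the front deck's top where the turn button's axis (parallel to case z) meets it: case x = -70, y = 0, z = 68 mm.
- lid (a joint): Blue lid, 129 long x 200 wide x 8 mm thick, hinged along the case's rear edge (axis along case y at x = +105, z = 64 mm). 0 = fully shut, grows as it is raised (rad); starts at 0.4 to 0.8. Stiff: it stays where it is left and needs about 2 to 6 N at its front edge to press it down.
- lid_edge (a point): Middle of the lid's free front edge, on its upper surface (125 mm from the lid's hinge).
- hasp (a joint): Steel plate 66 wide, 92 long, 4 mm thick, hinged on the lid's front edge. 0 = home, flat over the deck (upper face at case z = 74 mm); grows as it swings up and back (rad); starts 2.3 to 2.65, folded back over the lid. Slot 32 to 64 mm from the hinge, 46 mm wide, passes the turn button; the solid end beyond can be pushed. Light friction (0.4 N at the end): stays where left, must be pressed home.
- hasp_hinge (a point): Middle of the hasp's hinge line (parallel to case y), on the lid; with the lid shut at case x = -22, z = 73 mm.
- hasp_tip (a point): Middle of the hasp's rolled free end, a 7 mm bar, 89 mm from its hinge. At the start it stands 45 to 75 mm above the lid's surface.
- turnbutton (a joint): Black bar 40 long, 12 wide, 24 mm high (case z 76 to 100 mm), turning about its middle on the deck. 0 = red pointer end straight down the slope (case -x), at the red mark on the hasp; positive = counter-clockwise seen from outside. Starts at 1.1 to 1.4 (pointer to the case's right, -y): turn it clockwise. No stop at 0 (stops at -0.8, 1.8); friction 0.04 N m, stays where left.
- button_top (a point): Centre of the turn button's top face, on its axis.
- spice_pot: Small glass pot with grey steel lid, 58 x 58 x 61 mm, loose beside the case; origin at the centre of its underside.
- shot_glass: Small clear glass, 49 x 49 x 62 mm, loose beside the case; origin at the centre of its underside.
- jigger: Double-ended steel jigger, 46 x 46 x 77 mm, loose beside the case; origin at the centre of its underside.

How it is judged:
On the way, in this order (a step that is already met when the one before it is completed fails the run):
1. the lid is pressed shut (within 0.04 rad) while the hasp is still folded back (over 1.6 rad) (value of joint lid below 0.04 rad and value of joint hasp above 1.6 rad), for 0.1 s.
2. the hasp is home over the turn button (within 0.06 rad), lid shut, the button not yet turned across the slot (over 0.8 rad) (value of joint lid below 0.04 rad and value of joint hasp below 0.06 rad and value of joint turnbutton above 0.8 rad), for 0.1 s.
At the end, for the whole second after the job is handed in: The lid is shut (within 0.04 rad), the hasp lies home over the button (within 0.06 rad), the button's pointer is within 0.12 rad (7 degrees) of the mark and at rest, and the spice pot, shot glass and jigger were never moved by more than 30 mm (value of joint lid below 0.04 rad and value of joint hasp below 0.06 rad and value of joint turnbutton between -0.12 and 0.12 rad and velocity of joint turnbutton between -0.05 and 0.05 rad/s); the robot touches nothing.
It fails at once if the spice pot, the shot glass or the jigger is moved by more than 30 mm (distance of any of spice_pot, shot_glass, jigger from where it was at the start of the episode above 0.03 m).
It also fails if it takes over 53 s, if anything falls off the work surface, if the arm or the gripper's body presses on something with over 40 N, if the wrist force passes 120 N, or if a joint passes its speed limit or range.

## Working session

There is one attempt and no reset: what is moved stays moved. The work goes in short steps, Python scripts to look and compute and a tool call to move; the robot and the scene stay as the last step left them, time stands still between calls to the robot, and variables do not carry over. Pictures are saved under pics/ and viewed, at most 10 in all, crops included, and the job is handed in when it is done.

Besides the shell and the picture viewer there is one more tool, called after "Request:" by a JSON object that holds its "api" and its "payload". send_rows: Moves the arm, as the interface text tells. Its arguments: {"type":"object","properties":{"steps":{"type":"array"},"force":{"type":"number"}},"required":["steps"]}

```bash
mkdir -p pics; ls; python3 - <<'E'
from bench import status, imaging
import cv2, numpy as np
o=status.get_obs(); print({k:np.round(v,3) for k,v in o.items()})
for n in ("side","top"):
    f=imaging.grab_frame(n); np.savez(f"pics/{n}0.npz",**f)
    cv2.imwrite(f"pics/{n}0.png",f["color"][:,:,::-1]); print(n,f["K"].round(1).tolist(),f["R"].round(3).tolist(),f["t"].round(3))
E
```

```text
pics
{'clock': np.float64(0.0), 'joints': array([-1.314,  0.478,  0.022,  1.556, -0.012,  1.109, -0.083]), 'qvel': array([ 0.   ,  0.001, -0.002, -0.002,  0.   , -0.001,  0.   ]), 'tau': array([-1.0000e-03, -5.9645e+01,  1.6080e+00, -2.8120e+01,  1.3000e-02,
        9.0000e-03,  0.0000e+00]), 'tcp_pos': array([0.241, 0.63 , 0.255]), 'orientation': array([-5.700e-01, -3.089e+00,  3.000e-03]), 'contact_force': array([ 0.046,  0.542, -0.421]), 'moment': array([-0.019, -0.002,  0.031]), 'gripper_force': np.float64(0.0), 'grip_width': np.float64(0.086)}
side [[384.5, 0.0, 323.4], [0.0, 384.5, 195.7], [0.0, 0.0, 1.0]] [[0.889, -0.457, 0.002], [-0.403, -0.786, -0.469], [0.216, 0.416, -0.883]] [-0.507  0.353  0.831]
top [[427.6, 0.0, 325.0], [0.0, 427.6, 191.9], [0.0, 0.0, 1.0]] [[0.015, -1.0, 0.011], [-0.994, -0.016, -0.105], [0.105, -0.01, -0.994]] [0.051 0.607 1.021]
```

View pics/side0.png

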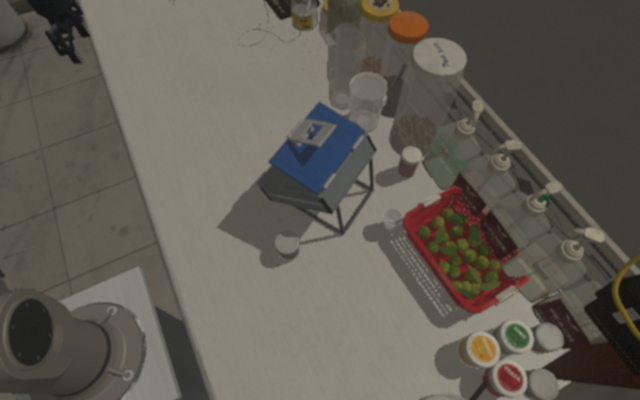

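View pics/top0.png

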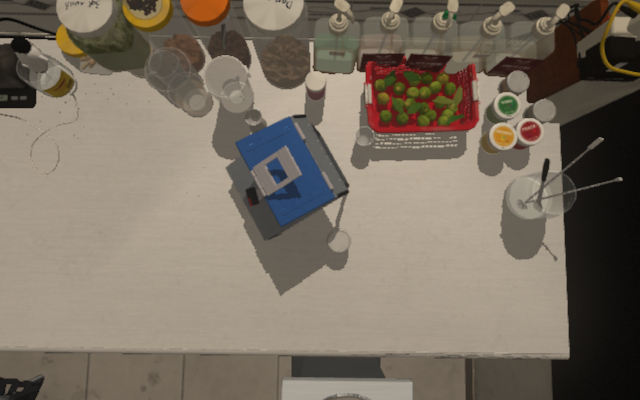

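The side view shows the blue lid at about (320,150) with the hasp at (312,132). The top view shows the lid corners at about (237,150), (297,118), (347,185) and (278,223), the deck at lower left with the button near (252,196), and the loose items near (255,118), (364,136) and (338,241).

```bash
cat > h.py <<'E'
import numpy as np, cv2
from scipy.spatial.transform import Rotation as Ro
def cloud(f):
    d=f["depth"]; v,u=np.mgrid[:d.shape[0],:d.shape[1]]; K=f["K"]
    c=np.stack([(u-K[0,2])/K[0,0]*d,(v-K[1,2])/K[1,1]*d,d],-1)
    p=(c-f["t"])@f["R"]; p[d==0]=np.nan; return p
def px(f,X):
    c=np.atleast_2d(X)@f["R"].T+f["t"]; c=c@f["K"].T; return c[:,:2]/c[:,2:]
def caseR(psi,t=np.radians(35)):
    return Ro.from_euler('ZY',[psi,-t]).as_matrix()
E
python3 - <<'E'
from h import *
P=[]
for n in("side","top"):
    f=dict(np.load(f"pics/{n}0.npz")); p=cloud(f); c=f["color"].astype(int)
    m=(c[...,2]>c[...,0]+40)&(c[...,2]>c[...,1]+25)&(p[...,2]>.08)
    m=cv2.erode(m.astype(np.uint8),np.ones((2,2)))>0
    q=p[m&np.isfinite(p[...,2])]
    q=q[np.linalg.norm(q-np.median(q,0),axis=1)<.16]
    for _ in range(4):
        ctr=q.mean(0); nrm=np.linalg.svd(q-ctr,full_matrices=False)[2][2]; nrm*=np.sign(nrm[2])
        r=(q-ctr)@nrm; q=q[abs(r)<max(.004,2*r.std())]
    print(n,len(q),ctr.round(4),nrm.round(4),"resid",r.std().round(4),"tilt",np.degrees(np.arccos(nrm[2])).round(2))
    # in plane frame ~ world xy projected
    ex=np.cross([0,1,0],nrm);ex/=np.linalg.norm(ex);ey=np.cross(nrm,ex)
    uv=np.c_[(q-ctr)@ex,(q-ctr)@ey].astype(np.float32)
    rc=cv2.minAreaRect(uv); print("rect",rc)
    b=cv2.boxPoints(rc); print((ctr+b@np.array([ex,ey])).round(4).tolist())
f=dict(np.load("pics/top0.npz"))
cv2.imwrite("pics/t1.png",cv2.resize(f["color"][100:260,215:375,::-1],(600,600),interpolation=cv2.INTER_CUBIC))
E
```

```text
side 2552 [0.6306 0.1278 0.2025] [ 0.0782 -0.1342  0.9879] resid 0.0013 tilt 8.94
rect ((0.0014686435461044312, 0.015331558883190155), (0.19107495248317719, 0.12021566927433014), 30.20468521118164)
[[0.5198, 0.1468, 0.2139], [0.579, 0.0439, 0.1952], [0.7447, 0.1391, 0.195], [0.6855, 0.2421, 0.2137]]
top 3609 [0.6343 0.1399 0.2038] [ 0.0761 -0.1332  0.9882] resid 0.0015 tilt 8.83
rect ((-0.0027417391538619995, 0.005344457924365997), (0.19427402317523956, 0.12350314855575562), 30.1757755279541)
[[0.517, 0.1497, 0.2142], [0.5778, 0.0439, 0.1952], [0.7463, 0.1407, 0.1953], [0.6855, 0.2465, 0.2143]]
```

View pics/t1.png

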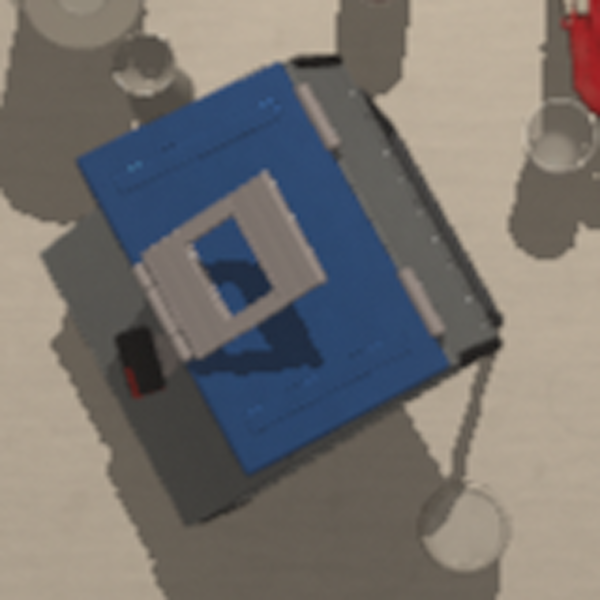

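The crop agrees with the fit. The lid's front edge is toward lower left, the button's black bar is at crop (140,362) with its red end at lower left, and the hasp is folded back over the lid. I'll check the case frame against the deck, button, hasp and loose items.

```bash
cat >> h.py <<'E'
PSI=np.radians(-60.0); R=caseR(PSI)
HG=np.array([.6636,.0898,.1906]); O=HG-R@[.105,0,.064]
E
python3 - <<'E'
from h import *
from bench import status
print("O",O.round(4), "R",R.round(3).tolist())
for n in("side","top"):
    f=dict(np.load(f"pics/{n}0.npz")); p=cloud(f); c=f["color"].astype(int); q=(p-O)@R*1000
    s=c.sum(-1)
    m=(abs(q[...,0]+80)<30)&(abs(q[...,1])>30)&(abs(q[...,1])<85)&(abs(q[...,2]-68)<15)
    z=q[m]; 
    if len(z)>5:
        A=np.c_[z[:,:2],np.ones(len(z))]; print(n,len(z),"deck z med",np.median(z[:,2]).round(2),"plane",np.linalg.lstsq(A,z[:,2],rcond=None)[0].round(4))
    # extents of deck
    m=(abs(q[...,2]-68)<6)&(q[...,0]<-20)&(q[...,0]>-140)&(abs(q[...,1])<130); z=q[m]
    a=z[abs(z[:,0]+80)<25];b=z[abs(z[:,1])<80]
    if len(a)>5: print(" y ext",np.percentile(a[:,1],[0,1,99,100]).round(1)," x ext",np.percentile(b[:,0],[0,1,5]).round(1))
    # button
    m=(abs(q[...,2]-100)<6)&(np.hypot(q[...,0]+70,q[...,1])<35); z=q[m]
    if len(z)>3:
        print(" btn n",len(z),z.mean(0).round(1)); red=m&(c[...,0]>c[...,1]+30); 
        if red.any(): print(" red",q[red].mean(0).round(1))
        _,_,V=np.linalg.svd(z[:,:2]-z[:,:2].mean(0)); print(" dir",V[0].round(3))
    # hasp: steel pixels above lid
    a=.765; u=np.array([-np.cos(a),0,np.sin(a)]); nn=np.array([np.sin(a),0,np.cos(a)])
    w=q-[105,0,64]; L=w@u; H=w@nn
    m=(H>8)&(H<95)&(L>20)&(L<150)&(abs(q[...,1])<45)
    print(" hasp",m.sum(),"L",np.percentile(L[m],[1,50,99]).round(1),"H",np.percentile(H[m],[1,50,99]).round(1),"y",np.percentile(q[...,1][m],[1,50,99]).round(1))
    if m.sum()>10:
        k=np.polyfit(L[m],H[m],1); print(" hasp slope deg",np.degrees(np.arctan(k[0])).round(1),"H at L=127",np.polyval(k,127).round(1))
    # items
f=dict(np.load("pics/top0.npz"));p=cloud(f)
for nm,(u,v) in dict(jig=(255,117),shot=(364,136),white=(338,241),spice=(315,83)).items():
    w=p[v-9:v+10,u-9:u+10].reshape(-1,3); print(nm,np.nanmedian(w,0).round(3),np.nanmax(w[:,2]).round(3), w[w[:,2]>.03].mean(0).round(3) if (w[:,2]>.03).any() else None)
o=status.get_obs(); print("tool R",Ro.from_rotvec(o["orientation"]).as_matrix().round(3).tolist())
E
```

```text
O [0.6389 0.1325 0.0779] R [[0.41, 0.866, -0.287], [-0.709, 0.5, 0.497], [0.574, 0.0, 0.819]]
side 185 deck z med 69.51 plane [-2.00000e-03 -4.40000e-03  6.89975e+01]
 y ext [-98.6 -98.5 -42.1 -41.3]  x ext [-121.4 -121.  -115.9]
 hasp 736 L [ 49.3  88.4 131.5] H [ 8.2 36.8 59.7] y [-31.2  -0.6  34.3]
 hasp slope deg -30.6 H at L=127 13.6
top 795 deck z med 68.96 plane [1.00000e-03 1.00000e-04 6.90315e+01]
 y ext [-97.3 -96.  100.3 103. ]  x ext [-121.4 -120.  -117.4]
 btn n 102 [-68.3   1.7  99.3]
 red [-73.   -8.7 101.5]
 dir [-0.258 -0.966]
 hasp 1139 L [ 50.   92.  131.8] H [ 9.6 34.5 59.7] y [-30.2   2.5  34.9]
 hasp slope deg -31.3 H at L=127 13.3
jig [0.786 0.236 0.056] 0.08 [0.783 0.238 0.064]
shot [ 0.749 -0.035  0.029] 0.077 [ 0.749 -0.034  0.052]
white [0.487 0.029 0.06 ] 0.065 [0.487 0.029 0.06 ]
spice [0.863 0.089 0.084] 0.09 [0.864 0.09  0.081]
tool R [[-0.934, 0.357, -0.0], [0.357, 0.934, -0.002], [-0.0, -0.002, -1.0]]
```

The frame fits: deck z is about 69 mm (expected 68), the extents are right, the lid is at about 0.765 rad, the hasp at about 2.6 and the button at about 1.31. I'll apply a small correction and yaw by +39.1°, so that tool x points downhill and tool y along case +y.

```bash
cat >> h.py <<'E'
O=O+R@[.0005,.0015,.001]
def go(case_mm, tip=25, label=""):
    "cm shift in tool axes to bring the point `tip` mm ahead of the TCP to a case point (mm)"
    from bench import status
    o=status.get_obs(); T=Ro.from_rotvec(o["orientation"]).as_matrix()
    g=O+R@(np.array(case_mm)/1000)-np.array([0,0,-1])*tip/1000
    print(label,"d[cm]",((g-o["tcp_pos"])@T*100).round(2),"tgt",g.round(3))
def where(tip=25):
    from bench import status
    o=status.get_obs(); T=Ro.from_rotvec(o["orientation"]).as_matrix()
    p=(o["tcp_pos"]+T[:,2]*tip/1000-O)@R*1000
    print("t",o["clock"].round(2),"tcp",o["tcp_pos"].round(4),"tip case",p.round(1),"toolx deg",np.degrees(np.arctan2(T[1,0],T[0,0])).round(2),"F",o["contact_force"].round(1),"w",o["grip_width"].round(3))
E
```

Request:
{"api": "send_rows", "payload": {"steps": [{"dz": -2,"yaw": 9.8,"gripper": 0},{"dz": -4,"yaw": 19.6,"gripper": 0},{"dz": -6,"yaw": 29.4,"gripper": 0},{"dz": -6,"yaw": 39.1,"gripper": 0},{"dz": -6,"yaw": 39.1,"gripper": 0}]}}

```text
validation failed for argument at $.st...
```

```bash
python3 - <<'E'
from h import *
where()
# press line: horizontal distance d from hinge; lid surface at slope
c,s=np.cos(np.radians(35)),np.sin(np.radians(35))
for q in (.9,.765,.6,.4,.2,0,-.03):
    # case-frame lid upper-surface point at horizontal distance 95mm from hinge
    a=np.radians(35)-q; # downward slope toward front
    h=4/np.cos(a)-95*np.tan(a); # height rel hinge at d=95
    X=np.array([105-95*c-h*-s, -83, 64-95*s*-1+0*h]) if 0 else np.array([105,-83,64])+np.array([-95*c+h*s,0,95*s+h*c])
    go(X,25,f"q={q}")
E
```

```text
Traceback (most recent call last):
  File "h.py", line 24, in where
    print("t",o["clock"].round(2),"tcp",o["tcp_pos"].round(4),"tip case",p.round(1),"toolx deg",np.degrees(np.arctan2(T[1,0],T[0,0])).round(2),"F",o["contact_force"].round(1),"w",o["grip_width"].round(3))
              ^^^^^^^^^^^^^^^^
AttributeError: 'float' object has no attribute 'round'
```

Request:
{"api": "send_rows", "payload": {"steps": [{"dx": 0,"dy": 0,"dz": -2,"yaw": 9.8,"gripper": 0},{"dx": 0,"dy": 0,"dz": -4,"yaw": 19.6,"gripper": 0},{"dx": 0,"dy": 0,"dz": -6,"yaw": 29.4,"gripper": 0},{"dx": 0,"dy": 0,"dz": -6,"yaw": 39.1,"gripper": 0},{"dx": 0,"dy": 0,"dz": -6,"yaw": 39.1,"gripper": 0}]}}

```text
clock: 0.72
tcp_pos: [0.2406, 0.6304, 0.3159]
orientation: [1.568, 2.722, -0.001]
contact_force: [-0.2, -0.5, -0.8]
grip_width: 0.0003
gripper_force: 0.0
```

```bash
sed -i 's/o\["clock"\].round(2)/round(float(o["clock"]),2)/; s/o\["grip_width"\].round(3)/round(float(o["grip_width"]),3)/' h.py; cat > press.py <<'E'
from h import *
where()
c,s=np.cos(np.radians(35)),np.sin(np.radians(35))
for q in (.9,.765,.4,0,-.03):
    a=np.radians(35)-q; h=4/np.cos(a)-95*np.tan(a)
    go(np.array([105,-83,64])+np.array([-95*c+h*s,0,95*s+h*c]),25,f"q={q}")
E
python3 press.py
```

```text
t 0.72 tcp [0.2406 0.6304 0.3159] tip case [-394.7  -97.6  535. ] toolx deg 120.1 F [-0.2 -0.5 -0.8] w 0.0
q=0.9 d[cm] [-58.45   1.36   6.72] tgt [0.545 0.131 0.249]
q=0.765 d[cm] [-58.45   1.36   8.08] tgt [0.545 0.131 0.236]
q=0.4 d[cm] [-58.45   1.36  11.59] tgt [0.545 0.131 0.2  ]
q=0 d[cm] [-58.44   1.36  16.13] tgt [0.545 0.131 0.155]
q=-0.03 d[cm] [-58.44   1.36  16.55] tgt [0.545 0.131 0.151]
```

Request:
{"api": "send_rows", "payload": {"steps": [{"dx": -6,"dy": 0,"dz": 0,"yaw": 0,"gripper": 0},{"dx": -12,"dy": 0,"dz": 0,"yaw": 0,"gripper": 0},{"dx": -18,"dy": 0,"dz": 0,"yaw": 0,"gripper": 0},{"dx": -24,"dy": 0,"dz": 0,"yaw": 0,"gripper": 0},{"dx": -30,"dy": 0.5,"dz": 0,"yaw": 0,"gripper": 0}]}}

```text
clock: 1.35
tcp_pos: [0.3955, 0.3712, 0.3159]
orientation: [-1.564, -2.724, 0.001]
contact_force: [1.2, 0.4, -0.3]
grip_width: 0.0002
gripper_force: 0.0
```

Request:
{"api": "send_rows", "payload": {"steps": [{"dx": -6,"dy": 0,"dz": 0,"yaw": 0,"gripper": 0},{"dx": -12,"dy": 0.5,"dz": 0,"yaw": 0,"gripper": 0},{"dx": -18,"dy": 0.8,"dz": 0,"yaw": 0,"gripper": 0},{"dx": -24,"dy": 0.8,"dz": 0,"yaw": 0,"gripper": 0},{"dx": -28.4,"dy": 0.8,"dz": 0,"yaw": 0,"gripper": 0}]}}

```text
clock: 1.98
tcp_pos: [0.5447, 0.1283, 0.3159]
orientation: [1.568, 2.722, -0.002]
contact_force: [0.9, 1.1, 0.5]
grip_width: 0.0002
gripper_force: 0.0
```

```bash
python3 press.py
```

```text
t 1.98 tcp [0.5447 0.1283 0.3159] tip case [ 86.  -85.2 198.4] toolx deg 120.11 F [0.9 1.1 0.5] w 0.0
q=0.9 d[cm] [0.24 0.22 6.68] tgt [0.545 0.131 0.249]
q=0.765 d[cm] [0.24 0.22 8.04] tgt [0.545 0.131 0.236]
q=0.4 d[cm] [ 0.24  0.23 11.55] tgt [0.545 0.131 0.2  ]
q=0 d[cm] [ 0.24  0.23 16.09] tgt [0.545 0.131 0.155]
q=-0.03 d[cm] [ 0.24  0.23 16.51] tgt [0.545 0.131 0.151]
```

Request:
{"api": "send_rows", "payload": {"steps": [{"dx": 0.2,"dy": 0.2,"dz": 5,"yaw": 0,"gripper": 0},{"dx": 0.2,"dy": 0.2,"dz": 7.5,"yaw": 0,"gripper": 0},{"dx": 0.2,"dy": 0.2,"dz": 9.5,"yaw": 0,"gripper": 0},{"dx": 0.2,"dy": 0.2,"dz": 11.5,"yaw": 0,"gripper": 0},{"dx": 0.2,"dy": 0.2,"dz": 13,"yaw": 0,"gripper": 0}]}}

```text
clock: 2.6
tcp_pos: [0.5449, 0.1335, 0.1856]
orientation: [1.567, 2.723, -0.001]
contact_force: [0.5, -1.2, 4.1]
grip_width: 0.0
gripper_force: 1.8
```

Request:
{"api": "send_rows", "payload": {"steps": [{"dx": 0,"dy": 0,"dz": 0.8,"yaw": 0,"gripper": 0},{"dx": 0,"dy": 0,"dz": 1.5,"yaw": 0,"gripper": 0},{"dx": 0,"dy": 0,"dz": 2.0,"yaw": 0,"gripper": 0},{"dx": 0,"dy": 0,"dz": 2.2,"yaw": 0,"gripper": 0},{"dx": 0,"dy": 0,"dz": 2.2,"yaw": 0,"gripper": 0}]}}

```text
clock: 3.22
tcp_pos: [0.5447, 0.1343, 0.1642]
orientation: [-1.57, -2.721, -0.0]
contact_force: [0.7, 0.2, 1.0]
grip_width: -0.0006
gripper_force: 0.3
```

```bash
python3 press.py
```

```text
t 3.23 tcp [0.5447 0.1343 0.1642] tip case [ -5.3 -82.2  77.1] toolx deg 120.02 F [0.7 0.2 1. ] w -0.001
q=0.9 d[cm] [-0.28 -0.08 -8.49] tgt [0.545 0.131 0.249]
q=0.765 d[cm] [-0.28 -0.08 -7.13] tgt [0.545 0.131 0.236]
q=0.4 d[cm] [-0.28 -0.08 -3.63] tgt [0.545 0.131 0.2  ]
q=0 d[cm] [-0.28 -0.08  0.91] tgt [0.545 0.131 0.155]
q=-0.03 d[cm] [-0.28 -0.08  1.34] tgt [0.545 0.131 0.151]
```

Request:
{"api": "send_rows", "payload": {"steps": [{"dx": 0,"dy": 0,"dz": 0.2,"yaw": 0,"gripper": 0},{"dx": 0,"dy": 0,"dz": 0.35,"yaw": 0,"gripper": 0},{"dx": 0,"dy": 0,"dz": 0.35,"yaw": 0,"gripper": 0}]}}

```text
clock: 3.6
tcp_pos: [0.5448, 0.1341, 0.1607]
orientation: [-1.571, -2.721, -0.0]
contact_force: [0.9, 1.3, 1.9]
grip_width: 0.0001
gripper_force: 0.9
```

Request:
{"api": "send_rows", "payload": {"steps": [{"dx": 0,"dy": 0,"dz": 0.2,"yaw": 0,"gripper": 0},{"dx": 0,"dy": 0,"dz": 0.2,"yaw": 0,"gripper": 0}]}}

```text
clock: 3.85
tcp_pos: [0.5447, 0.1342, 0.1586]
orientation: [-1.571, -2.721, 0.0]
contact_force: [0.5, 0.6, 0.4]
grip_width: -0.0
gripper_force: 0.8
```

Request:
{"api": "send_rows", "payload": {"steps": [{"dx": 0,"dy": 0,"dz": 0.2,"yaw": 0,"gripper": 0},{"dx": 0,"dy": 0,"dz": 0.2,"yaw": 0,"gripper": 0}]}}

```text
clock: 4.1
tcp_pos: [0.5449, 0.1341, 0.1578]
orientation: [-1.571, -2.72, -0.001]
contact_force: [-3.7, -0.3, 12.8]
grip_width: 0.0001
gripper_force: 5.9
```

The force jumped to 13 N, so the lid is on its stop. I'll lift and verify.

Request:
{"api": "send_rows", "payload": {"steps": [{"dx": 0,"dy": 0,"dz": -4,"yaw": 0,"gripper": 0},{"dx": 0,"dy": 0,"dz": -9,"yaw": 0,"gripper": 0},{"dx": 0,"dy": -3,"dz": -14,"yaw": 0,"gripper": 0},{"dx": 0,"dy": -8,"dz": -16,"yaw": 0,"gripper": 0},{"dx": 0,"dy": -12,"dz": -16,"yaw": 0,"gripper": 0}]}}

```text
clock: 4.72
tcp_pos: [0.4399, 0.0732, 0.3177]
orientation: [1.571, 2.72, 0.003]
contact_force: [-1.2, -0.2, -0.4]
grip_width: -0.0003
gripper_force: 0.0
```

```bash
cat > look.py <<'E'
from h import *
from bench import imaging
import sys
k=sys.argv[1]; where()
for n in("side","top"):
    f=imaging.grab_frame(n); p=cloud(f); c=f["color"].astype(int); q=(p-O)@R*1000
    m=(c[...,2]>c[...,0]+40)&(c[...,2]>c[...,1]+25)&(abs(q[...,1])<97)&(abs(q[...,0]-40)<62)&(q[...,2]<110)
    if m.sum()>50:
        z=q[m]; k1=np.polyfit(z[:,0],z[:,2],1); r=z[:,2]-np.polyval(k1,z[:,0]); z=z[abs(r)<4]; k1=np.polyfit(z[:,0],z[:,2],1)
        print(n,"lid n",len(z),"slope",k1[0].round(3),"z at x=-20",np.polyval(k1,-20).round(1),"z at 100",np.polyval(k1,100).round(1))
    g=(c.max(-1)-c.min(-1)<45)&(c.sum(-1)>200)
    m=g&(abs(q[...,1])<40)&(q[...,0]>-130)&(q[...,0]<80)&(q[...,2]>79)&(q[...,2]<175)
    if m.sum()>20:
        z=q[m]; i=np.argmax(np.hypot(z[:,0]+22,z[:,2]-73)*(np.hypot(z[:,0]+22,z[:,2]-73)<97))
        th=np.arctan2(z[:,2]-73,-(z[:,0]+22)); print(" hasp n",len(z),"theta",np.median(th).round(2),"far",z[i].round(1),"y",np.percentile(z[:,1],[2,98]).round(0))
    m=(abs(q[...,2]-100)<5)&(np.hypot(q[...,0]+70,q[...,1])<30)
    if m.sum()>10:
        z=q[m]; V=np.linalg.svd(z[:,:2]-z[:,:2].mean(0),full_matrices=False)[2]; print(" btn",m.sum(),z.mean(0).round(1),"axis deg",np.degrees(np.arctan2(V[0,1],V[0,0])).round(1)%180)
    uv=px(f,O+R@[-.03,0,.08])[0].astype(int); w=70
    v0,u0=max(0,uv[1]-w),max(0,uv[0]-w)
    cv2.imwrite(f"pics/{n}_{k}.png",cv2.resize(f["color"][v0:v0+2*w,u0:u0+2*w,::-1],(400,400),interpolation=cv2.INTER_CUBIC))
cv2.imwrite(f"pics/both_{k}.png",np.hstack([cv2.imread(f"pics/{n}_{k}.png") for n in("side","top")]))
E
python3 look.py 1
```

```text
t 4.72 tcp [0.4399 0.0732 0.3177] tip case [  83.3 -203.5  202.6] toolx deg 119.98 F [-1.2 -0.2 -0.4] w -0.0
 hasp n 143 theta 2.56 far [ 57.1   8.5 123.3] y [-33.  31.]
 btn 58 [-68.2  -1.2  98.9] axis deg 72.7
top lid n 3514 slope -0.001 z at x=-20 68.1 z at 100 68.0
 hasp n 457 theta 2.54 far [ 55.5 -10.4 125.1] y [-31.  32.]
 btn 91 [-69.2   0.4  98.9] axis deg 73.7
```

View pics/both_1.png

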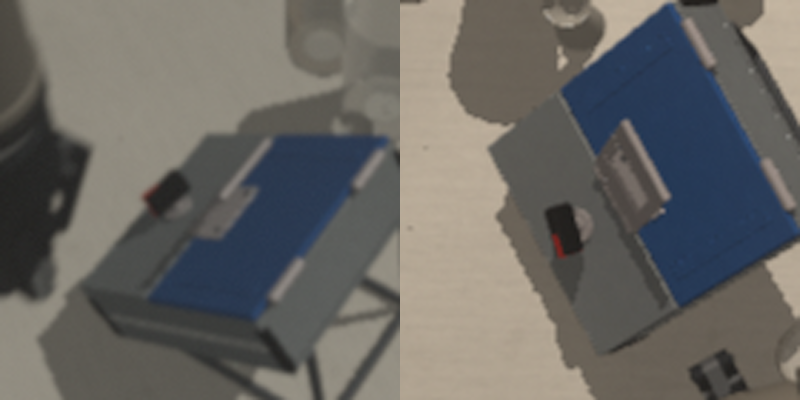

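The view confirms the shut lid (plane z = 68.0) and the hasp still folded (2.55 rad), with the button in the right panel at about (563,230). I now work in (s downhill, y, h up) coordinates from the hasp hinge, which match the tool axes.

```bash
cat >> h.py <<'E'
def shy(tip=25):
    from bench import status
    o=status.get_obs(); T=Ro.from_rotvec(o["orientation"]).as_matrix()
    w=o["tcp_pos"]+T[:,2]*tip/1000-(O+R@[-.022,0,.073])
    dh=np.array([-np.cos(PSI),-np.sin(PSI),0])
    print("t",round(float(o["clock"]),2),"tip s,y,h mm",(np.array([w@dh,w@R[:,1],w[2]])*1000).round(1),"F",o["contact_force"].round(1))
E
python3 -c "from h import *; shy()"
```

```text
t 4.83 tip s,y,h mm [ -11.9 -206.4  165.1] F [ 0.3  0.  -0.3]
```

Request:
{"api": "send_rows", "payload": {"steps": [{"dx": -4.6,"dy": 5.5,"dz": 0,"yaw": 0,"gripper": 0},{"dx": -4.6,"dy": 11,"dz": 0,"yaw": 0,"gripper": 0},{"dx": -4.6,"dy": 16.5,"dz": 2,"yaw": 0,"gripper": 0},{"dx": -4.6,"dy": 20.6,"dz": 5,"yaw": 0,"gripper": 0},{"dx": -4.6,"dy": 20.6,"dz": 8.5,"yaw": 0,"gripper": 0}]}}

```text
clock: 5.45
tcp_pos: [0.6444, 0.1402, 0.2289]
orientation: [1.566, 2.723, -0.001]
contact_force: [-0.5, -0.3, -0.3]
grip_width: -0.0002
gripper_force: 0.0
```

Request:
{"api": "send_rows", "payload": {"steps": [{"dx": 0,"dy": 0,"dz": 0,"yaw": 0,"gripper": 0}]}}

```text
clock: 5.58
tcp_pos: [0.6404, 0.1374, 0.2276]
orientation: [-1.567, -2.717, 0.01]
contact_force: [-0.1, 0.9, -0.5]
grip_width: -0.0
gripper_force: 0.0
```

```bash
python3 -c "from h import *; shy()"
```

```text
t 5.58 tip s,y,h mm [-56.5   2.   76.4] F [-0.1  0.9 -0.5]
```

Request:
{"api": "send_rows", "payload": {"steps": [{"dx": 2.5,"dy": 0,"dz": 0,"yaw": 0,"gripper": 0},{"dx": 4.6,"dy": 0,"dz": 0,"yaw": 0,"gripper": 0},{"dx": 6.8,"dy": 0,"dz": 0.1,"yaw": 0,"gripper": 0},{"dx": 8.6,"dy": 0,"dz": 0.7,"yaw": 0,"gripper": 0},{"dx": 10.3,"dy": 0,"dz": 1.8,"yaw": 0,"gripper": 0}]}}

```text
clock: 6.2
tcp_pos: [0.5902, 0.2278, 0.2137]
orientation: [1.57, 2.721, 0.001]
contact_force: [-0.5, -0.1, 0.1]
grip_width: 0.0002
gripper_force: 0.1
```

```bash
python3 -c "from h import *; shy()"; python3 look.py 2
```

```text
t 6.2 tip s,y,h mm [46.8  3.9 62.4] F [-0.5 -0.1  0.1]
t 6.2 tcp [0.5902 0.2278 0.2137] tip case [-24.6   3.9 151. ] toolx deg 120.03 F [-0.5 -0.1  0.1] w 0.0
 hasp n 589 theta 1.42 far [-1.000e-01  8.300e+00  1.673e+02] y [-32.  33.]
 btn 43 [-67.8   0.6  98.6] axis deg 71.9
top lid n 3786 slope -0.0 z at x=-20 68.1 z at 100 68.1
 hasp n 342 theta 1.35 far [-33.  -31.1 135.2] y [-32.  33.]
```

Request:
{"api": "send_rows", "payload": {"steps": [{"dx": 1.4,"dy": -0.3,"dz": 1.7,"yaw": 0,"gripper": 0},{"dx": 2.4,"dy": -0.3,"dz": 3.6,"yaw": 0,"gripper": 0},{"dx": 3.4,"dy": -0.3,"dz": 5.3,"yaw": 0,"gripper": 0},{"dx": 3.7,"dy": -0.3,"dz": 7.3,"yaw": 0,"gripper": 0},{"dx": 3.7,"dy": -0.3,"dz": 8.8,"yaw": 0,"gripper": 0}]}}

```text
clock: 6.92
tcp_pos: [0.5692, 0.2569, 0.124]
orientation: [-1.57, -2.72, 0.002]
contact_force: [-0.4, 0.1, 0.6]
grip_width: 0.0
gripper_force: 0.1
```

```bash
python3 -c "from h import *; shy()"
```

```text
t 6.92 tip s,y,h mm [ 82.5   0.3 -27.2] F [-0.4  0.1  0.6]
```

Now I'll press down gently onto the bar end, expecting contact at h of about -48.

Request:
{"api": "send_rows", "payload": {"steps": [{"dx": 0,"dy": 0,"dz": 0.8,"yaw": 0,"gripper": 0},{"dx": 0,"dy": 0,"dz": 1.4,"yaw": 0,"gripper": 0},{"dx": 0,"dy": 0,"dz": 1.7,"yaw": 0,"gripper": 0},{"dx": 0,"dy": 0,"dz": 1.7,"yaw": 0,"gripper": 0}]}}

```text
clock: 7.42
tcp_pos: [0.5698, 0.2569, 0.109]
orientation: [1.571, 2.72, 0.001]
contact_force: [-1.0, 0.2, 0.1]
grip_width: 0.0001
gripper_force: 0.0
```

Request:
{"api": "send_rows", "payload": {"steps": [{"dx": 0,"dy": 0,"dz": 0.2,"yaw": 0,"gripper": 0},{"dx": 0,"dy": 0,"dz": 0.2,"yaw": 0,"gripper": 0}]}}

```text
clock: 7.68
tcp_pos: [0.5697, 0.257, 0.1069]
orientation: [1.571, 2.721, 0.001]
contact_force: [1.0, -0.3, 0.1]
grip_width: -0.0001
gripper_force: 0.0
```

Request:
{"api": "send_rows", "payload": {"steps": [{"dx": 0,"dy": 0,"dz": 0.2,"yaw": 0,"gripper": 0},{"dx": 0,"dy": 0,"dz": 0.2,"yaw": 0,"gripper": 0}]}}

```text
clock: 7.92
tcp_pos: [0.5696, 0.257, 0.1047]
orientation: [-1.571, -2.721, 0.0]
contact_force: [-0.3, -0.1, -0.8]
grip_width: -0.0003
gripper_force: 0.0
```

```bash
python3 -c "from h import *; shy()"
```

```text
t 7.92 tip s,y,h mm [ 82.4   0.6 -46.6] F [-0.3 -0.1 -0.8]
```

Request:
{"api": "send_rows", "payload": {"steps": [{"dx": 0,"dy": 0,"dz": 0.2,"yaw": 0,"gripper": 0},{"dx": 0,"dy": 0,"dz": 0.2,"yaw": 0,"gripper": 0}]}}

```text
clock: 8.18
tcp_pos: [0.5698, 0.257, 0.1029]
orientation: [1.571, 2.72, 0.0]
contact_force: [-0.3, -0.4, 2.4]
grip_width: -0.0002
gripper_force: 0.8
```

Request:
{"api": "send_rows", "payload": {"steps": [{"dx": 0,"dy": 0,"dz": 0.2,"yaw": 0,"gripper": 0},{"dx": 0,"dy": 0,"dz": 0.2,"yaw": 0,"gripper": 0}]}}

```text
clock: 8.43
tcp_pos: [0.5701, 0.257, 0.1021]
orientation: [1.571, 2.72, 0.002]
contact_force: [-3.6, -1.3, 11.3]
grip_width: -0.0
gripper_force: 5.7
```

```bash
python3 -c "from h import *; shy()"; python3 look.py 3
```

```text
t 8.43 tip s,y,h mm [ 82.2   1.2 -49.1] F [-3.6 -1.3 11.3]
t 8.43 tcp [0.5701 0.257  0.1021] tip case [-117.5    1.2   79.9] toolx deg 119.98 F [-3.6 -1.3 11.3] w -0.0
 hasp n 55 theta 0.53 far [-116.3  -12.1   93.9] y [-39.  38.]
 btn 78 [-74.6  -1.   99.1] axis deg 30.099999999999994
top lid n 3763 slope -0.0 z at x=-20 68.1 z at 100 68.1
 btn 82 [-69.   -0.4  98.9] axis deg 71.3
```

View pics/both_3.png

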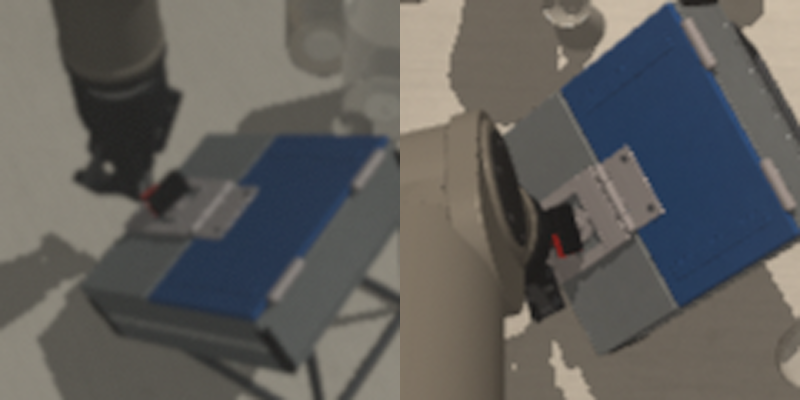

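The hasp is home over the button at 11 N, and the button (right panel, about (563,228)) is still near 72°. Next I'll lift off, move to the +y side and push the button's +y end uphill.

Request:
{"api": "send_rows", "payload": {"steps": [{"dx": 0,"dy": 0,"dz": -3,"yaw": 0,"gripper": 0},{"dx": -0.3,"dy": 0,"dz": -6,"yaw": 0,"gripper": 0},{"dx": -0.4,"dy": 2.3,"dz": -6,"yaw": 0,"gripper": 0},{"dx": -0.4,"dy": 2.3,"dz": -4,"yaw": 0,"gripper": 0},{"dx": -0.4,"dy": 2.3,"dz": -2.3,"yaw": 0,"gripper": 0}]}}

```text
clock: 9.15
tcp_pos: [0.5899, 0.2644, 0.1212]
orientation: [-1.57, -2.719, 0.004]
contact_force: [-0.3, -0.1, -0.5]
grip_width: 0.0002
gripper_force: 0.0
```

```bash
python3 -c "from h import *; shy()"; python3 look.py 4
```

```text
t 9.15 tip s,y,h mm [ 78.7  21.9 -30. ] F [-0.3 -0.1 -0.5]
t 9.15 tcp [0.5899 0.2644 0.1212] tip case [-103.6   21.9   93.5] toolx deg 120.0 F [-0.3 -0.1 -0.5] w 0.0
 hasp n 88 theta 0.52 far [-49.4 -16.1 165.1] y [-39.  35.]
 btn 76 [-72.9   2.3  99.1] axis deg 112.0
top lid n 3782 slope 0.001 z at x=-20 68.0 z at 100 68.1
 hasp n 31 theta 0.84 far [-110.9  -27.2   79.1] y [-32.  22.]
 btn 88 [-69.7   1.1  99. ] axis deg 73.8
```

Request:
{"api": "send_rows", "payload": {"steps": [{"dx": -0.5,"dy": 0.1,"dz": -0.4,"yaw": 0,"gripper": 0},{"dx": -1.0,"dy": 0.1,"dz": -0.8,"yaw": 0,"gripper": 0},{"dx": -1.4,"dy": 0.1,"dz": -1.1,"yaw": 0,"gripper": 0},{"dx": -1.8,"dy": 0.1,"dz": -1.1,"yaw": 0,"gripper": 0},{"dx": -1.8,"dy": 0.1,"dz": -1.1,"yaw": 0,"gripper": 0}]}}

```text
clock: 9.88
tcp_pos: [0.6018, 0.2507, 0.1354]
orientation: [1.57, 2.721, 0.003]
contact_force: [-0.7, 3.7, 2.1]
grip_width: 0.0002
gripper_force: 1.6
```

```bash
python3 -c "from h import *; shy()"; python3 look.py 5
```

```text
t 9.88 tip s,y,h mm [ 60.9  25.5 -15.8] F [-0.7  3.7  2.1]
t 9.88 tcp [0.6018 0.2507 0.1354] tip case [-81.   25.5  95. ] toolx deg 120.02 F [-0.7  3.7  2.1] w 0.0
 hasp n 72 theta 0.85 far [-25.2 -13.7 169.1] y [-36.  37.]
 btn 77 [-68.4   3.6  99.2] axis deg 69.9
top lid n 3774 slope -0.0 z at x=-20 68.1 z at 100 68.1
 btn 44 [-63.6   7.1  98.7] axis deg 68.8
```

View pics/both_5.png

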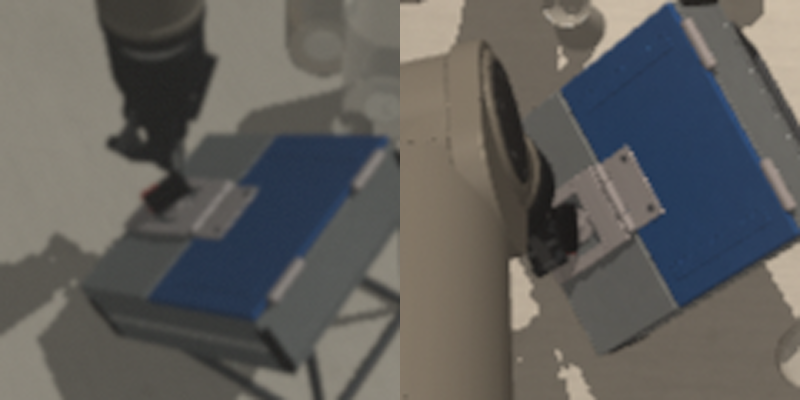

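Request:
{"api": "send_rows", "payload": {"steps": [{"dx": -0.3,"dy": 0,"dz": -0.2,"yaw": 0,"gripper": 0},{"dx": -0.5,"dy": 0,"dz": -0.3,"yaw": 0,"gripper": 0},{"dx": -0.5,"dy": -0.2,"dz": -0.3,"yaw": 0,"gripper": 0},{"dx": -0.5,"dy": -0.2,"dz": -0.3,"yaw": 0,"gripper": 0}]}}

```text
clock: 10.48
tcp_pos: [0.6032, 0.2442, 0.1382]
orientation: [1.571, 2.719, 0.002]
contact_force: [2.9, 3.8, 1.1]
grip_width: 0.0
gripper_force: 1.9
```

```bash
python3 -c "from h import *; shy()"
```

```text
t 10.47 tip s,y,h mm [ 54.5  23.4 -13. ] F [2.9 3.8 1.1]
```

Request:
{"api": "send_rows", "payload": {"steps": [{"dx": 0.5,"dy": 0.5,"dz": 0,"yaw": 0,"gripper": 0},{"dx": 2,"dy": 1.5,"dz": -3,"yaw": 0,"gripper": 0},{"dx": 3,"dy": 5,"dz": -8,"yaw": 0,"gripper": 0},{"dx": 4,"dy": 10,"dz": -12,"yaw": 0,"gripper": 0.2},{"dx": 5,"dy": 15,"dz": -14,"yaw": 0,"gripper": 0.5}]}}

```text
clock: 11.1
tcp_pos: [0.7085, 0.363, 0.2807]
orientation: [1.571, 2.718, 0.001]
contact_force: [0.8, -0.1, -0.7]
grip_width: 0.034
gripper_force: 0.0
```

```bash
python3 -c "from h import *; shy()"; python3 look.py 6
```

```text
t 11.1 tip s,y,h mm [104.7 174.  129.4] F [ 0.8 -0.1 -0.7]
t 11.1 tcp [0.7085 0.363  0.2807] tip case [-33.5 174.  239.1] toolx deg 119.95 F [ 0.8 -0.1 -0.7] w 0.034
 btn 58 [-68.4  -1.   98.7] axis deg 28.900000000000006
top lid n 3789 slope 0.001 z at x=-20 68.0 z at 100 68.1
 btn 87 [-69.4   0.2  99. ] axis deg 25.30000000000001
```

View pics/both_6.png

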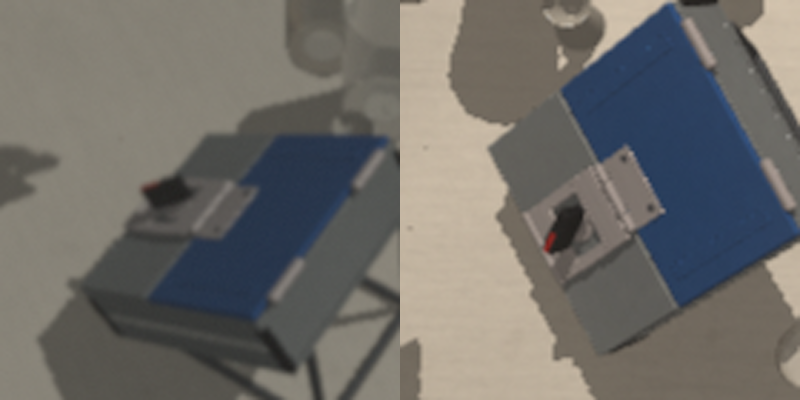

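The button is now at about 26°, with the pointer's red end in the right panel at (550,243), and the hasp lies flat. Next I'll straddle the button with the pads parallel to case x and clamp to square it up.

Request:
{"api": "send_rows", "payload": {"steps": [{"dx": -1,"dy": -5,"dz": 0,"yaw": 0,"gripper": 0.6},{"dx": -3,"dy": -10,"dz": 0,"yaw": 0,"gripper": 0.6},{"dx": -5.4,"dy": -15,"dz": 3,"yaw": 0,"gripper": 0.6},{"dx": -5.4,"dy": -17.4,"dz": 7,"yaw": 0,"gripper": 0.6},{"dx": -5.4,"dy": -17.4,"dz": 9,"yaw": 0,"gripper": 0.6}]}}

```text
clock: 11.82
tcp_pos: [0.5806, 0.2266, 0.1855]
orientation: [-1.572, -2.717, 0.007]
contact_force: [0.4, 1.1, 0.3]
grip_width: 0.0511
gripper_force: 0.0
```

Request:
{"api": "send_rows", "payload": {"steps": [{"dx": 0,"dy": 0,"dz": 0,"yaw": 0,"gripper": 0.6}]}}

```text
clock: 11.95
tcp_pos: [0.583, 0.2294, 0.1864]
orientation: [-1.569, -2.72, 0.004]
contact_force: [0.3, 0.5, -0.1]
grip_width: 0.0512
gripper_force: 0.0
```

```bash
python3 -c "from h import *; shy(); where()"
```

```text
t 11.95 tip s,y,h mm [51.8 -1.6 35.1] F [ 0.3  0.5 -0.1]
t 11.95 tcp [0.583  0.2294 0.1864] tip case [-44.3  -1.6 131.5] toolx deg 120.03 F [ 0.3  0.5 -0.1] w 0.051
```

Request:
{"api": "send_rows", "payload": {"steps": [{"dx": -0.2,"dy": 0.2,"dz": 2.5,"yaw": 0,"gripper": 0.6},{"dx": -0.2,"dy": 0.2,"dz": 4.2,"yaw": 0,"gripper": 0.6},{"dx": -0.2,"dy": 0.2,"dz": 5.2,"yaw": 0,"gripper": 0.6},{"dx": -0.2,"dy": 0.2,"dz": 5.2,"yaw": 0,"gripper": 0.6}]}}

```text
clock: 12.45
tcp_pos: [0.5861, 0.2285, 0.1354]
orientation: [-1.57, -2.72, 0.001]
contact_force: [1.4, -0.8, 0.1]
grip_width: 0.0514
gripper_force: 0.0
```

```bash
python3 -c "from h import *; shy()"
```

```text
t 12.45 tip s,y,h mm [ 49.5   0.7 -15.9] F [ 1.4 -0.8  0.1]
```

Request:
{"api": "send_rows", "payload": {"steps": [{"dx": 0,"dy": 0,"dz": 0,"yaw": 0,"gripper": 0.3},{"dx": 0,"dy": 0,"dz": 0,"yaw": 0,"gripper": 0.2},{"dx": 0,"dy": 0,"dz": 0,"yaw": 0,"gripper": 0.1},{"dx": 0,"dy": 0,"dz": 0,"yaw": 0,"gripper": 0.05},{"dx": 0,"dy": 0,"dz": 0,"yaw": 0,"gripper": 0.05}], "force": 20}}

```text
clock: 13.08
tcp_pos: [0.5861, 0.2284, 0.1365]
orientation: [-1.571, -2.72, -0.0]
contact_force: [-3.4, -1.4, 5.6]
grip_width: 0.0119
gripper_force: 23.5
```

```bash
python3 -c "from h import *; shy()"
```

```text
t 13.07 tip s,y,h mm [ 49.4   0.6 -14.7] F [-3.4 -1.4  5.6]
```

The width of 11.9 mm matches the 12 mm bar, so the button is squared up. I'll release and retreat.

Request:
{"api": "send_rows", "payload": {"steps": [{"dx": 0,"dy": 0,"dz": 0,"yaw": 0,"gripper": 0.3},{"dx": 0,"dy": 0,"dz": 0,"yaw": 0,"gripper": 0.5},{"dx": 0,"dy": 0,"dz": 0,"yaw": 0,"gripper": 0.5},{"dx": 0,"dy": 0,"dz": -3,"yaw": 0,"gripper": 0.5},{"dx": 0,"dy": 0,"dz": -8,"yaw": 0,"gripper": 0.5}]}}

```text
clock: 13.7
tcp_pos: [0.5849, 0.2281, 0.2149]
orientation: [-1.57, -2.719, 0.006]
contact_force: [0.2, 0.2, 0.2]
grip_width: 0.0429
gripper_force: 0.0
```

Request:
{"api": "send_rows", "payload": {"steps": [{"dx": 2,"dy": 0,"dz": -5,"yaw": 0,"gripper": 0.5},{"dx": 7,"dy": 3,"dz": -8,"yaw": 0,"gripper": 0.5},{"dx": 12,"dy": 6,"dz": -8,"yaw": 0,"gripper": 0.5},{"dx": 16,"dy": 8,"dz": -8,"yaw": 0,"gripper": 0.5},{"dx": 16,"dy": 8,"dz": -8,"yaw": 0,"gripper": 0.5}]}}

```text
clock: 14.32
tcp_pos: [0.573, 0.4126, 0.2945]
orientation: [-1.559, -2.725, -0.0]
contact_force: [0.3, -0.2, -0.8]
grip_width: 0.0429
gripper_force: 0.0
```

```bash
python3 look.py 7; python3 - <<'E'
from h import *
from bench import imaging
for n in("side","top"):
    f=imaging.grab_frame(n); q=(cloud(f)-O)@R*1000
    m=(q[...,0]>-108)&(q[...,0]<-92)&(abs(q[...,1])<28)&(abs(q[...,2]-76)<12); z=q[m]
    if len(z): print(n,"hasp end plate z",np.median(z[:,2]).round(1),len(z))
    p=cloud(f)
    for nm,c in dict(jig=(.783,.238),shot=(.749,-.034),spice=(.487,.029)).items():
        w=p[(np.hypot(p[...,0]-c[0],p[...,1]-c[1])<.05)&(p[...,2]>.05)&(p[...,2]<.1)]; print(nm,len(w),w.mean(0).round(3))
E
```

```text
t 14.32 tcp [0.573  0.4126 0.2945] tip case [-116.3   81.4  314. ] toolx deg 120.44 F [ 0.3 -0.2 -0.8] w 0.043
 btn 48 [-68.8  -1.3  99.2] axis deg 1.1
top lid n 3733 slope -0.0 z at x=-20 68.1 z at 100 68.0
 hasp n 21 theta 0.49 far [-111.1   21.3   79.7] y [-31.  17.]
 btn 78 [-69.2   0.6  99.5] axis deg 0.6999999999999886
side hasp end plate z 74.4 35
jig 252 [0.804 0.257 0.073]
shot 321 [ 0.758 -0.045  0.066]
spice 472 [0.488 0.026 0.06 ]
top hasp end plate z 74.1 95
jig 311 [0.794 0.247 0.07 ]
shot 287 [ 0.76  -0.046  0.068]
spice 462 [0.489 0.029 0.06 ]
```

View pics/both_7.png

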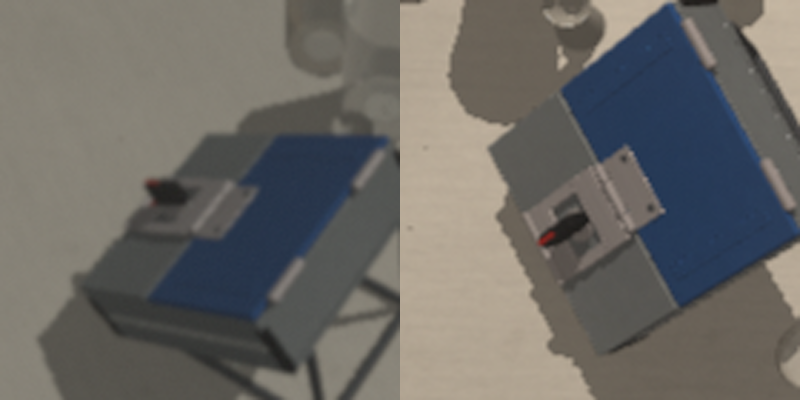

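The lid is shut (z = 68), the hasp plate is at z of about 74.1 (home is 74), the button is at about 1° with its pointer on the mark (right panel, about (545,240)), and the loose items are where they were.

```bash
python3 -c "from bench import workorder; print(workorder.hand_in())"
```

```text
the job is handed in; nothing more can be done
None
```

I handed the job in at about 14.5 s; the hand-in gave no verdict, but my last check showed the lid shut, the hasp flat over the button, the pointer about 1° from the mark, the arm clear, and the spice pot, shot glass and jigger where they stood.

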